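Unlock the medicine box and open it

ROBOT

A 6-joint arm with a two-finger parallel gripper is mounted at the origin on a cart in front of the work surface, level with it; the furniture and walls round the work are solid. World frame = base frame: x ahead of the robot, y to its left, z up, the work surface at z = 0. Lengths are in mm, angles in rad, forces in N, time in s.
With the tool pointing down it reaches from about 250 to 800 mm from the base axis. Payload 3.9 kg.
Tool frame: the origin (TCP) lies at the very end of the fingers, on their centre line; the grasp point (between the pads) lies 19 mm behind it; z points along the fingers, y is the line along which they close (so a half turn about z gives the same grasp; the last joint's range is limited). The gripper opens to 85 mm and grips with 20 to 120 N. Pads are 22 mm wide; open, the fingers measure 114 mm over their backs; the gripper's body (76 mm by 85 mm) begins 54 mm behind the grasp point. The pads swing forward as they close: fully open they stand 13 mm farther back than shut.
Start: joints at [-1.144, 0.26, -0.138, 1.173, 0, 1.571], TCP at [217.323, -477.897, 231.304] pointing down, gripper open.
Joint ranges: [-2.78, 2.78], [-0.83, 1.72], [-1.28, 1.37], [-1.9, 2.12], [-1.57, 1.48], [-3.14, 3.14]. Speed limits (rad/s): [2.57, 2.57, 3.14, 3.14, 3.14, 3.14].

INTERFACE

Orientations are given as a unit quaternion [w, x, y, z].
In Python, from rig import robot gives the robot as it stands.
- The arm moves only by the shell command python3 -m inch 'ROWS'. ROWS is JSON, a list of rows, each a list of 7 numbers: the shift along the tool's x, y, z as a fraction of full scale, then the turn, a rotation vector about the tool's x, y, z as a fraction of full scale, then the closure in counts, from 0 (fully open) to 255 (shut). In form: [[tx, ty, tz, ax, ay, az, jaw], ...]. A call has 1 to 20 rows; each row is the pose to reach, as a shift and turn from the pose commanded when the call began, along the tool's axes at that moment, turning the shorter way round; what a row does not reach only later rows make up. Full scale, the value 1, is 1 m for a shift and 180 degrees for a turn. A row lasts 1/12 s, in which the tool goes at most 41.7 mm and 7.16 degrees, less where a joint would pass 70% of its speed; a pose out of reach is approached as far as the arm can. A call with a number of a shift or a turn outside -1 to 1 is refused whole. A call with a gripper value outside its range is refused whole. The fingers move at their own pace and stop on an object; the grip force is fixed at half the most. Time passes only in rows, so rows that repeat a pose let the fingers close. It gives the time, the measured TCP pose, the force, the opening and the grip force at its end, in the units of the state.
- robot.read_state(): the state, without advancing time (a new reading comes with each control period).
- robot.get_image(name): name is "scene" or "top"; returns the picture (480x640x3 uint8, red, green, blue); there is no depth.
- robot.get_calibration(name): a dict with "intrinsics" (3x3 intrinsics, pixels), "rvec" (rotation vector, rad) and "tvec" (3), from world to camera coordinates, as OpenCV has them. Camera axes: x right, y down, z forward; pixel columns grow to the right and rows downward; lengths in mm; the calibration is good to about 2 mm. A picture is of the moment at which its call begins. get_calibration takes no time and is no camera call.
- robot.job_done(): hands the job in; it is judged then, once.
The state is a dict: "clock": time; "q": joint angles; "dq": joint speeds; "effort": joint torques, N m; "tcp_pos": TCP position; "tool_rot": TCP orientation; "wrist_force": force on the tool from outside, world axes, zero at the start; "moment": the same for the moment, N m; "grip_width": finger opening in mm; "grasp_force": force on a finger pad.
Only numpy, scipy, OpenCV 4.12 (cv2) and the standard library are available. Lean on these libraries where they do the work, as an engineer would, in place of code of your own. Each camera call takes 0.05 s, during which the arm holds its last target. There are 200 camera calls.

TASK

Open the locked medicine box: take the key with the straight bar handle out of the wooden key block, push it fully home in the lock on the box's lid and turn it clockwise until the bolt lets the lid spring ajar. Let go of the key, push the lid back until it stands upright and stays open by itself, and leave the key in the lock. Leave the other key in the block and do not knock the other things on the worktop about.

Things in the scene. Friction and masses are not known exactly. Their poses are not given: they have to be found in the camera images.
- bar_key_grip (a point): Centre of the right key's black straight bar handle: 50 mm long (own y), 10 mm thick (own x; pinch here), 22 mm high (own z, up). Loose key, 71 mm high, about 45 g, blade down in either slot of the block; lift it 32 mm or more to clear the block. Fully home in the lock this point lies 31 mm above the keyhole point; the key fits either way round.
- bar_key_collar (a point): On the same key, 31 mm below the handle's centre: underside of its 22 mm wide collar, which rests on the block, later on the lock plate. Below it: steel shaft of 10 mm diameter, pointed nose ending 29 mm under the collar, and two flat wings 5 mm thick, 24 mm over both along own y, from 10 to 22 mm under the collar.
- round_key_grip (a point): The other key, loose: same shaft and collar, but a round black disc handle of 38 mm diameter, 10 mm thick (own x); the point lies 31 mm above its collar. It has a single wing, does not belong to this box and stays in the block.
- key_block: Fixed oak block, 62 mm deep (own x) by 150 mm wide (own y), 45 mm high, with two key slots 76 mm apart along own y; a low pen trough with a pen runs along its far side. Origin at the centre of the key part's underside.
- keyhole (a point): Centre of the keyhole, on top of the steel lock plate (44 mm square) near the lid's front edge, 88 mm above the worktop while shut. Moves with the lid: z out of the lid, y along the keyhole's slot (parallel to the front edge), x to the hinge. Hole: 13 mm square centre, two arms 8 mm wide, 27 mm over both along y, through an 8 mm plate.
- med_lock (a joint): Turn of the lock in the lid, driven by the key: 0 locked (start), grows clockwise seen from above, stop at 1.3 rad; up to 0.2 rad play between key and lock. Bolt free from about 0.95 rad. Friction about 0.06 N m, stays where left. The key turns only when its wings are wholly under the plate (collar down on it), and while turned it cannot come out.
- med_lid (a joint): Lid of the medicine box (fixed grey steel box, 140 mm deep, 200 wide, 85 high, raised plain cross on the lid): 0 shut, grows as it opens, stop at 1.66 rad. Once the bolt is free and the key let go, a spring lifts it slowly (about 2 s) to 0.5 to 0.6 rad; from there it is nearly balanced, moves at a push of 1 to 4 N and stays where left.
- lid_edge (a point): Middle of the lower edge of the lid's front skirt (the lid is 208 mm wide along own y), fixed to the lid; 148 mm from the hinge line, 69 mm above the worktop while shut. The lid can be pushed open here from the front and below.
- lid_hinge (a point): Middle of the lid's hinge line, at the back of the box, 75 mm above the worktop, fixed. Own y runs along the hinge, own -x points to the box's front; turning about +y opens the lid.
- mug: Small white china mug, 62 x 88 mm, 50 mm high, loose bystander; origin at its underside.
- timer: Round white kitchen timer with a ridge on top, 60 mm wide, 50 mm high, loose bystander; origin at its underside.
- spice_jar: Glass spice jar with a lid, 45 mm wide, 106 mm high, loose bystander; origin at its underside.
- notebook: Small yellow notebook, 112 x 83 mm, 16 mm thick, loose bystander at the right; origin at its underside.
Mind the look-alikes: they are no part of the job. Leave any turquoise look-alike of the part that bears bar_key_grip alone.

How it is judged:
By the outcome, as a careful person would: the job done as asked, in the order asked, and still so for the second after the job is handed in, with the robot touching nothing.
It also fails if it takes over 58 s, if anything falls off the work surface, if the arm or the gripper's body presses on something with over 40 N, if the wrist force passes 120 N, or if a joint passes its speed limit or range.

## Working session

There is one attempt and no reset: what is moved stays moved. The work goes in short steps, Python scripts to look and compute and a shell command to move; the robot and the scene stay as the last step left them, time stands still between calls to the robot, and variables do not carry over. Pictures are saved under pics/ and viewed, at most 13 in all, crops included, and the job is handed in when it is done.

```bash
ls; mkdir -p pics; python3 - <<'E'
from rig import robot
import cv2
for n in("scene","top"):
    cv2.imwrite(f"pics/{n}0.png",robot.get_image(n)[:,:,::-1]); print(n,robot.get_calibration(n))
print(robot.read_state())
E
```

```text
pics
scene {'intrinsics': array([[443.52278015,   0.        , 321.36727472],
       [  0.        , 443.52278015, 244.18050522],
       [  0.        ,   0.        ,   1.        ]]), 'rvec': array([ 1.88941008, -1.03693371,  0.62124105]), 'tvec': array([-320.19764273,  254.47827681,  679.41668583])}
top {'intrinsics': array([[451.09463785,   0.        , 322.30943227],
       [  0.        , 451.09463785, 245.32553818],
       [  0.        ,   0.        ,   1.        ]]), 'rvec': array([ 2.1609888 , -2.18680883,  0.13707411]), 'tvec': array([ -46.73955254,  529.78498437, 1257.73763612])}
{'clock': 0.1, 'q': array([-1.14403010e+00,  2.60632449e-01, -1.39251894e-01,  1.17271074e+00,
       -1.51653123e-05,  1.57080293e+00]), 'dq': array([-0.00116985,  0.00016933,  0.00402774,  0.00010026, -0.00109924,
       -0.00013366]), 'effort': array([-5.85530179e-04, -4.06508660e+01,  2.54527402e+01,  1.00849356e-02,
        3.01300224e-05,  4.87143552e-06]), 'tcp_pos': array([ 217.05060005, -477.34725145,  230.53626477]), 'tool_rot': array([-8.77373956e-04,  9.77320378e-01,  2.11764185e-01, -1.97872643e-04]), 'wrist_force': array([-0.22261201, -0.08060308, -0.93371656]), 'moment': array([0.01830556, 0.03848091, 0.01073732]), 'grasp_force': 0.0, 'grip_width': 85.54481901687372}
```

View pics/scene0.png

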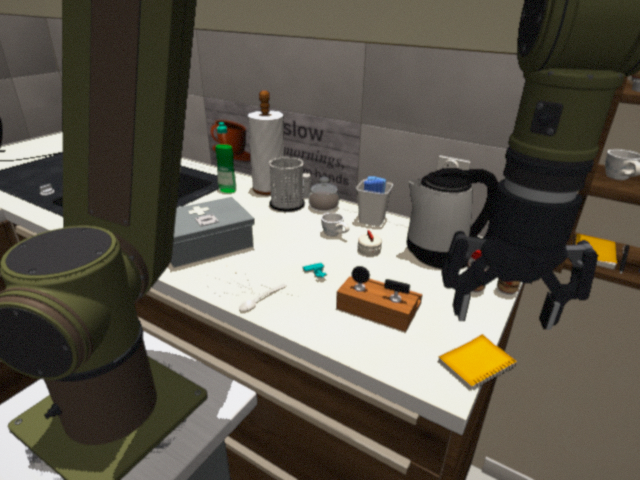

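View pics/top0.png

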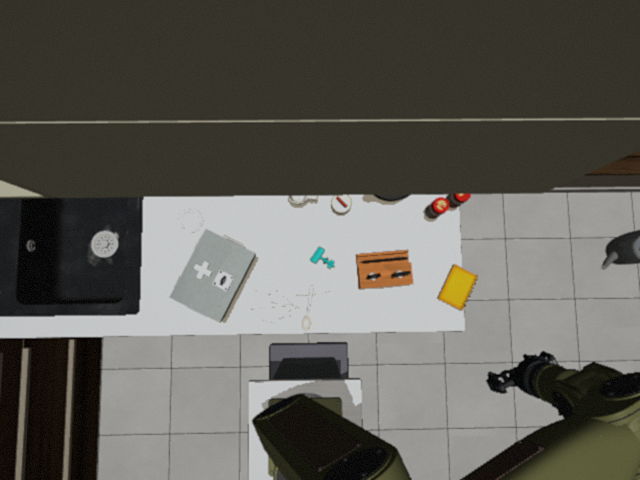

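Seen so far: the scene view shows the bar key at about (397,287), the round key at (361,274), and a turquoise look-alike at (315,269). The top view shows the block at (384,269), the box at (215,275) with its lock plate at (223,281), and the look-alike at (322,258). I choose the black bar in the block's right slot and check it in a close crop.

```bash
cat > h.py <<'E'
import numpy as np,cv2
from rig import robot
from scipy.spatial.transform import Rotation as R
def proj(n,P):
    c=robot.get_calibration(n); return cv2.projectPoints(np.float64(P).reshape(-1,1,3),c['rvec'],c['tvec'],c['intrinsics'],None)[0].reshape(-1,2)
def ray(n,u,v):
    c=robot.get_calibration(n);M=cv2.Rodrigues(c['rvec'])[0]
    return -M.T@c['tvec'].ravel(), M.T@np.linalg.inv(c['intrinsics'])@[u,v,1]
def atz(n,u,v,z):
    o,d=ray(n,u,v); return o+d*(z-o[2])/d[2]
def crop(n,u,v,w,h,s):
    im=robot.get_image(n)[:,:,::-1]; u0,v0=int(u-w/2),int(v-h/2)
    return cv2.resize(im[v0:v0+h,u0:u0+w],None,fx=s,fy=s,interpolation=cv2.INTER_CUBIC)
E
python3 - <<'E'
from h import *
a=crop("top",384,269,80,60,5);b=crop("top",215,275,100,100,4)
c=crop("scene",380,290,100,75,4);d=crop("scene",210,230,100,50,4)
W=np.zeros((600,800,3),np.uint8)
W[:300,:400]=a;W[300:600,:400]=c;W[:400,400:]=b;W[400:,400:]=d
cv2.imwrite("pics/c1.png",W)
E
```

```text
(no output)
```

View pics/c1.png

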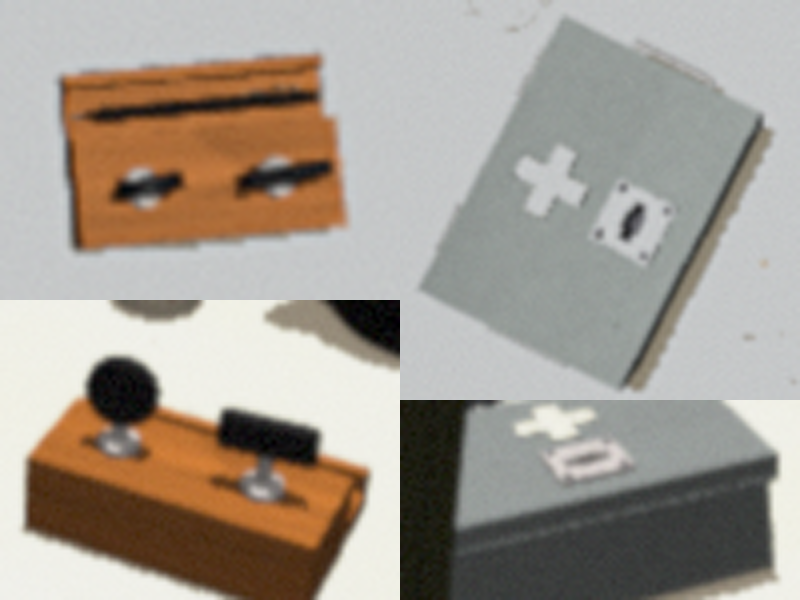

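The crop confirms the choice: the black straight bar in the right slot, centred at top (401,274.6) and scene (397.3,286). The keyhole is at top (223.3,280.5) and scene (207,220).

```bash
cat >> h.py <<'E'
def tri(a,b):
    (o1,d1),(o2,d2)=ray("top",*a),ray("scene",*b)
    s=np.linalg.lstsq(np.c_[d1,-d2],o2-o1,rcond=None)[0]
    p,q=o1+s[0]*d1,o2+s[1]*d2; return (p+q)/2,np.linalg.norm(p-q)
E
python3 - <<'E'
from h import *
print("grip",tri((401,274.6),(397.25,286)),"top@z76",atz("top",401,274.6,76), atz("scene",397.25,286,76))
e=[atz("top",391.6,276.2,82),atz("top",410.4,273,82)];print("bar ends",e,np.degrees(np.arctan2(*(e[1]-e[0])[1::-1])))
# block front-top edge
e=[atz("top",344+75/5,239+248/5,45),atz("top",344+347/5,239+226/5,45)];print("block",e,np.degrees(np.arctan2(*(e[1]-e[0])[1::-1])))
print("kh",tri((223.25,280.5),(207,220)),atz("top",223.25,280.5,88),atz("scene",207,220,88))
e=[atz("top",165+363/4,225+115/4,85),atz("top",165+228/4,225+388/4,85)];print("front edge",e,np.degrees(np.arctan2(*(e[1]-e[0])[1::-1])),np.linalg.norm(e[1]-e[0]))
e=[atz("top",165+163/4,225+17/4,85),atz("top",165+20/4,225+290/4,85)];print("back edge",e,np.degrees(np.arctan2(*(e[1]-e[0])[1::-1])))
for s in("scene",):
  st=robot.read_state(); print(st['tcp_pos'],R.from_quat(st['tool_rot'],scalar_first=True).as_matrix().round(3))
E
```

```text
grip (array([ 442.18237863, -268.75261732,   74.82024193]), np.float64(4.3507405102435595)) top@z76 [ 441.14673473 -266.54334948   76.        ] [ 442.0914488  -271.03229526   76.        ]
bar ends [array([ 436.85943768, -239.58880454,   82.        ]), array([ 444.94364501, -291.22831511,   82.        ])] -81.10251709521184
block [array([ 404.81363404, -153.63799059,   45.        ]), array([ 415.16003752, -306.48842723,   45.        ])] -86.12757179209318
kh (array([431.66744806, 215.27626796,  84.61808287]), np.float64(2.807817589306338)) [430.59019554 215.63064004  88.        ] [427.75174066 208.9328957   88.        ]
front edge [array([502.08968951, 129.07580309,  85.        ]), array([320.23725995, 218.3544395 ,  85.        ])] 153.85173055251647 202.58573754033975
back edge [array([570.69531161, 265.29745452,  85.        ]), array([386.99714685, 357.88282493,  85.        ])] 153.25152390598942
[ 217.21845305 -477.68271995  231.02866922] [[ 0.91   0.414 -0.   ]
 [ 0.414 -0.91   0.001]
 [ 0.    -0.001 -1.   ]]
```

```bash
python3 -m inch '[[0.291,-0.098,0.081,0,0,-0.408,0],[0.291,-0.098,0.081,0,0,-0.408,0],[0.291,-0.098,0.081,0,0,-0.408,0],[0.291,-0.098,0.081,0,0,-0.408,0],[0.291,-0.098,0.081,0,0,-0.408,0],[0.291,-0.098,0.081,0,0,-0.408,0],[0.291,-0.098,0.081,0,0,-0.408,0],[0.291,-0.098,0.081,0,0,-0.408,0],[0.291,-0.098,0.081,0,0,-0.408,0],[0.291,-0.098,0.081,0,0,-0.408,0],[0.291,-0.098,0.081,0,0,-0.408,0],[0.291,-0.098,0.081,0,0,-0.408,0],[0.291,-0.098,0.081,0,0,-0.408,0]]'
python3 - <<'E'
from h import *
st=robot.read_state(); print(st['clock'],st['q'],st['tcp_pos'],R.from_quat(st['tool_rot'],scalar_first=True).as_matrix().round(3))
u=proj("scene",[442,-268,110])[0]; print(u, proj("scene",[442,-268,76]), proj("top",[442,-268,76]))
a=crop("scene",u[0],u[1],130,130,4);t=crop("top",390,270,70,130,4)
cv2.imwrite("pics/c2.png",np.hstack([a,t]))
E
```

```text
clock: 1.38
tcp_pos: [441.7, -268.2, 150.2]
tool_rot: [-0.0, 0.657, 0.754, -0.0]
wrist_force: [-0.3, -1.1, -0.7]
grip_width: 85.9
grasp_force: 0.0
1.3833 [-5.45661266e-01  2.94831397e-01 -3.09464862e-01  9.66628894e-01
  6.74812369e-06  8.88371530e-01] [ 441.66159103 -268.15290531  150.24969431] [[-0.136  0.991 -0.   ]
 [ 0.991  0.136  0.   ]
 [ 0.    -0.    -1.   ]]
[397.58491228 270.62754751] [[395.76208428 285.51802594]] [[401.52045253 274.28153593]]
```

View pics/c2.png

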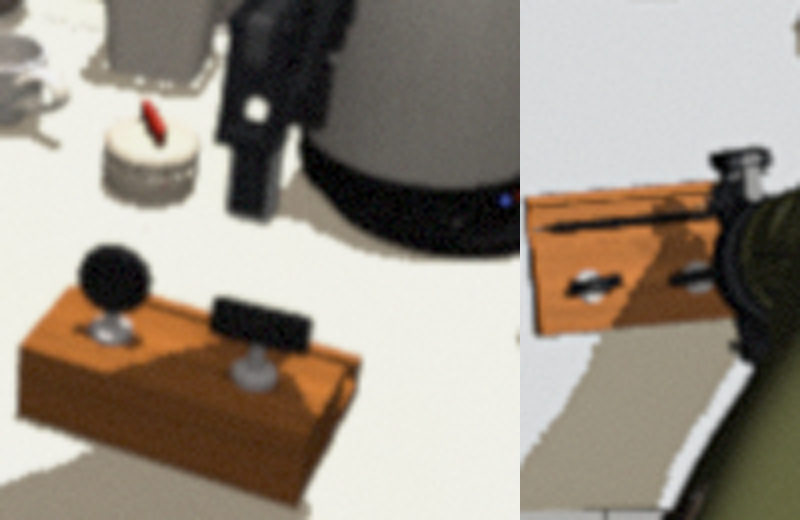

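```bash
python3 -m inch '[[0,0,0.04,0,0,0,0],[0,0,0.07,0,0,0,0],[0,0,0.091,0,0,0,0],[0,0,0.091,0,0,0,0],[0,0,0.091,0,0,0,0],[0,0,0.091,0,0,0,255],[0,0,0.091,0,0,0,255],[0,0,0.091,0,0,0,255],[0,0,0.091,0,0,0,255],[0,0,0.091,0,0,0,255],[0,0,0.091,0,0,0,255],[0,0,0.091,0,0,0,255],[0,0,0.091,0,0,0,255],[0,0,0.091,0,0,0,255],[0,0,0.091,0,0,0,255],[0,0,0.091,0,0,0,255],[0,0,0.091,0,0,0,255],[0,0,0.091,0,0,0,255]]'
```

```text
clock: 2.98
tcp_pos: [442.3, -268.4, 59.5]
tool_rot: [0.001, 0.657, 0.754, 0.0]
wrist_force: [3.3, 1.6, 2.1]
grip_width: 8.9
grasp_force: 60.3
```

```bash
python3 -m inch '[[0,0,-0.02,0,0,0,255],[0,0,-0.04,0,0,0,255],[0,0,-0.07,0,0,0,255],[0,0,-0.1,0,0,0,255],[0,0,-0.12,0,0,0,255],[0,0,-0.12,0,0,0,255]]'
python3 - <<'E'
from h import *
c=np.array([430,214,88.]); t=np.array([441.7,-268.2]); print("delta",c[:2]-t)
E
```

```text
clock: 3.48
tcp_pos: [443.0, -269.6, 183.3]
tool_rot: [0.003, 0.657, 0.754, -0.0]
wrist_force: [0.1, 0.1, -0.2]
grip_width: 9.0
grasp_force: 60.1
delta [-11.7 482.2]
```

```bash
python3 -m inch '[[0.48,0.054,0,0,0,-0.309,255],[0.48,0.054,0,0,0,-0.309,255],[0.48,0.054,0,0,0,-0.309,255],[0.48,0.054,0,0,0,-0.309,255],[0.48,0.054,0,0,0,-0.309,255],[0.48,0.054,0,0,0,-0.309,255],[0.48,0.054,0,0,0,-0.309,255],[0.48,0.054,0,0,0,-0.309,255],[0.48,0.054,0,0,0,-0.309,255],[0.48,0.054,0,0,0,-0.309,255],[0.48,0.054,0,0,0,-0.309,255],[0.48,0.054,0,0,0,-0.309,255],[0.48,0.054,0,0,0,-0.309,255],[0.48,0.054,0,0,0,-0.309,255],[0.48,0.054,0,0,0,-0.309,255],[0.48,0.054,0,0,0,-0.309,255]]'
python3 - <<'E'
from h import *
st=robot.read_state(); print(st['q'],st['tcp_pos'],R.from_quat(st['tool_rot'],scalar_first=True).as_matrix().round(3))
for n in("scene","top"): print(n,proj(n,[[430,214,140],[430,214,88]]))
a=crop("scene",207,195,100,150,4);t=crop("top",215,275,100,150,4)
cv2.imwrite("pics/c3.png",np.hstack([a,t]))
E
```

```text
clock: 4.82
tcp_pos: [428.4, 213.0, 178.6]
tool_rot: [-0.001, 0.23, 0.973, -0.001]
wrist_force: [-1.5, -0.1, -0.4]
grip_width: 8.8
grasp_force: 60.1
[ 4.61797262e-01  2.13209374e-01 -3.44136632e-01  1.01582886e+00
 -6.82084812e-04  9.25624523e-01] [428.44717771 212.98942404 178.58588005] [[-0.894  0.447 -0.002]
 [ 0.447  0.894 -0.002]
 [ 0.001 -0.002 -1.   ]]
scene [[203.58187722 198.95924642]
 [206.11652887 219.10657288]]
top [[219.81628396 280.10129282]
 [223.85639362 280.71259831]]
```

View pics/c3.png

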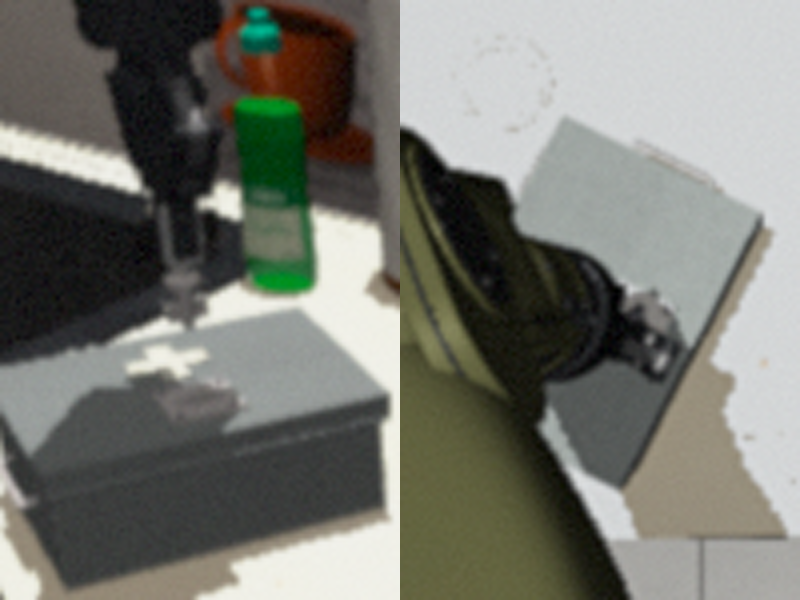

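```bash
python3 -m inch '[[0,0,0.02,0,0,0,255],[0,0,0.036,0,0,0,255],[0,0,0.036,0,0,0,255],[0,0,0.036,0,0,0,255]]'
python3 - <<'E'
from h import *
st=robot.read_state(); print(st['tcp_pos'],st['wrist_force'])
p=st['tcp_pos']; Z=R.from_quat(st['tool_rot'],scalar_first=True).as_matrix()
for d in(14.5,43.5): print(d,proj("scene",p+Z[:,2]*d))
im=np.mean([robot.get_image("scene")[:,:,::-1].astype(float) for _ in range(4)],0)
c=im[185:240,170:243]; c=cv2.resize(np.clip(255*(c/255)**.6,0,255).astype(np.uint8),None,fx=10,fy=10,interpolation=cv2.INTER_CUBIC)
cv2.imwrite("pics/c4.png",c)
E
```

```text
clock: 5.25
tcp_pos: [428.5, 213.4, 142.9]
tool_rot: [-0.001, 0.23, 0.973, -0.001]
wrist_force: [0.6, -0.2, -0.7]
grip_width: 8.9
grasp_force: 60.1
[428.49095446 213.36385586 142.86082624] [ 0.57298913 -0.1693777  -0.65950372]
14.5 [[203.88508631 203.85330073]]
43.5 [[205.29618277 215.11077746]]
```

View pics/c4.png

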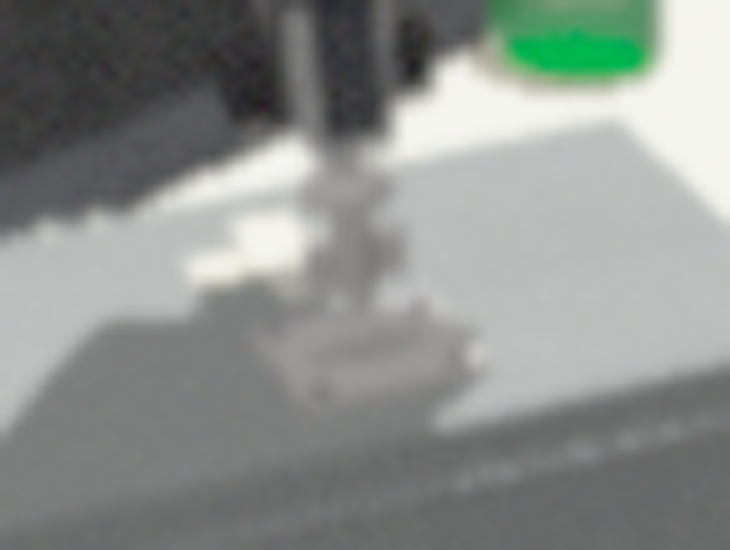

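```bash
python3 - <<'E'
from h import *
from scipy.optimize import least_squares
P=np.array([429,212,88.])
for n in("scene","top"):
    J=np.array([(proj(n,P+d)-proj(n,P))[0] for d in np.eye(3)]); print(n,J.round(2).T.tolist())
print(atz("scene",207.1,219.9,88),atz("top",223.25,280.5,88))
print(least_squares(lambda p:np.r_[(proj("scene",[*p,88])[0]-[207.1,219.9])/.5,(proj("top",[*p,88])[0]-[223.25,280.5])/.8],P[:2]).x)
im=cv2.imread("pics/top0.png")
t=cv2.resize(im[255:305,195:255],None,fx=8,fy=8,interpolation=cv2.INTER_CUBIC)
s=cv2.imread("pics/scene0.png")[195:245,180:240]; s=cv2.resize(s,None,fx=6,fy=6,interpolation=cv2.INTER_CUBIC)
f=cv2.resize(im[340:400,475:535],None,fx=5,fy=5,interpolation=cv2.INTER_CUBIC)
W=np.zeros((600,800,3),np.uint8);W[:400,:480]=t;W[:300,480:]=0;W[0:300,480:780]=cv2.resize(s,(300,250))[:0].sum() if 0 else cv2.resize(s,(300,300));W[300:600,480:780]=f
cv2.imwrite("pics/c5.png",W)
print("tcp start in top",proj("top",[217.3,-477.9,231.3]))
E
```

```text
scene [[0.3, -0.31, -0.05], [-0.16, -0.11, -0.38]]
top [[0.0, -0.37, -0.07], [-0.37, 0.0, -0.01]]
[428.26167531 209.11164705  88.        ] [430.59019554 215.63064004  88.        ]
[430.43312944 212.35008596]
tcp start in top [[506.23071272 365.98558706]]
```

View pics/c5.png

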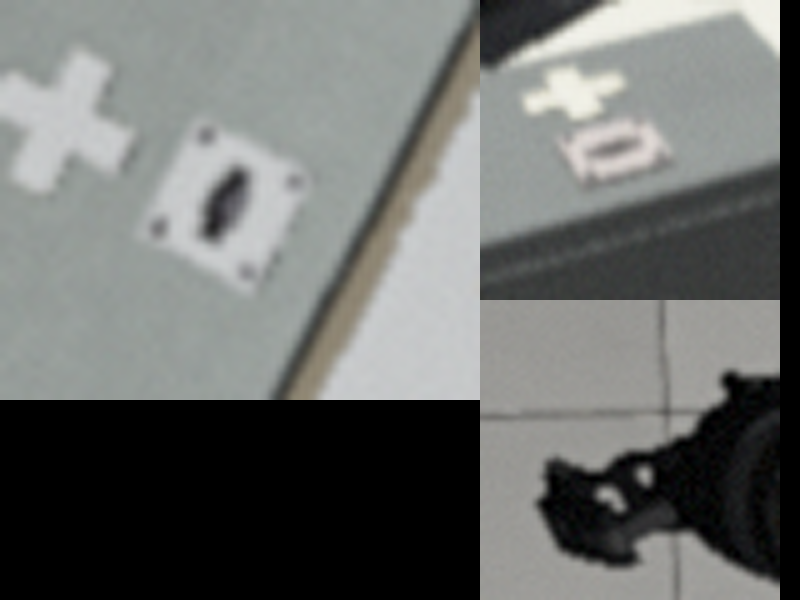

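```bash
python3 -m inch '[[-0.003,0.0005,0.004,0,0,0,255],[-0.003,0.0005,0.008,0,0,0,255],[-0.003,0.0005,0.011,0,0,0,255],[-0.003,0.0005,0.013,0,0,0,255],[-0.003,0.0005,0.015,0,0,0,255],[-0.003,0.0005,0.015,0,0,0,255],[-0.003,0.0005,0.015,0,0,0,255]]'
```

```text
clock: 6.03
tcp_pos: [432.0, 213.7, 128.1]
tool_rot: [-0.0, 0.229, 0.973, -0.0]
wrist_force: [0.2, 0.6, -0.1]
grip_width: 9.1
grasp_force: 60.1
```

```bash
python3 -m inch '[[0,0,0.002,0,0,0,255],[0,0,0.004,0,0,0,255],[0,0,0.004,0,0,0,255],[0,0,0.004,0,0,0,255]]';python3 -m inch '[[0,0,0.002,0,0,0,255],[0,0,0.004,0,0,0,255],[0,0,0.004,0,0,0,255],[0,0,0.004,0,0,0,255]]'
```

```text
clock: 6.37
tcp_pos: [432.0, 213.7, 124.2]
tool_rot: [-0.0, 0.229, 0.973, -0.0]
wrist_force: [-0.3, 0.4, -1.4]
grip_width: 8.9
grasp_force: 60.1
clock: 6.7
tcp_pos: [432.0, 213.7, 120.1]
tool_rot: [-0.0, 0.229, 0.973, -0.0]
wrist_force: [-0.1, 0.7, 0.3]
grip_width: 9.1
grasp_force: 60.1
```

```bash
python3 -m inch '[[0,0,0.004,0,0,0,255],[0,0,0.008,0,0,0,255],[0,0,0.012,0,0,0,255],[0,0,0.014,0,0,0,255],[0,0,0.014,0,0,0,255],[0,0,0.014,0,0,0,255]]';python3 -m inch '[[0,0,0.0015,0,0,0,255],[0,0,0.003,0,0,0,255],[0,0,0.004,0,0,0,255],[0,0,0.004,0,0,0,255],[0,0,0.004,0,0,0,255]]'
```

```text
clock: 7.2
tcp_pos: [432.0, 213.6, 106.1]
tool_rot: [-0.0, 0.229, 0.973, -0.0]
wrist_force: [0.3, 0.2, -0.4]
grip_width: 9.0
grasp_force: 60.1
clock: 7.62
tcp_pos: [432.3, 213.8, 102.5]
tool_rot: [0.0, 0.229, 0.973, 0.0]
wrist_force: [0.5, 0.9, 1.4]
grip_width: 8.6
grasp_force: 60.5
```

Contact is just starting; I press 1.5 mm more to seat it.

```bash
python3 -m inch '[[0,0,0.001,0,0,0,255],[0,0,0.0015,0,0,0,255],[0,0,0.0015,0,0,0,255],[0,0,0.0015,0,0,0,255]]'
```

```text
clock: 7.95
tcp_pos: [432.4, 213.8, 102.3]
tool_rot: [0.001, 0.229, 0.973, 0.0]
wrist_force: [-3.4, -1.9, 12.1]
grip_width: 9.2
grasp_force: 62.2
```

```bash
python3 -m inch '[[0,0,0,0,0,0.03,255],[0,0,0,0,0,0.06,255],[0,0,0,0,0,0.09,255],[0,0,0,0,0,0.12,255],[0,0,0,0,0,0.15,255],[0,0,0,0,0,0.18,255],[0,0,0,0,0,0.21,255],[0,0,0,0,0,0.24,255],[0,0,0,0,0,0.27,255],[0,0,0,0,0,0.3,255],[0,0,0,0,0,0.33,255],[0,0,0,0,0,0.36,255],[0,0,0,0,0,0.39,255],[0,0,0,0,0,0.406,255],[0,0,0,0,0,0.406,255],[0,0,0,0,0,0.406,255]]'; python3 - <<'E'
from h import *
s=robot.read_state();print(s['moment'],s['q'],R.from_quat(s['tool_rot'],scalar_first=True).as_matrix().round(3))
E
```

```text
clock: 9.28
tcp_pos: [431.8, 213.6, 102.3]
tool_rot: [0.0, 0.764, 0.646, 0.0]
wrist_force: [-3.9, -2.0, 12.8]
grip_width: 9.0
grasp_force: 62.2
[-0.42120597  0.93506884  0.00490531] [ 4.59376959e-01  2.83080866e-01 -4.68658568e-01  8.18698698e-01
  7.62583866e-05  2.19709832e+00] [[ 0.166  0.986  0.   ]
 [ 0.986 -0.166  0.   ]
 [ 0.     0.    -1.   ]]
```

```bash
python3 -m inch '[[0,0,-0.001,0,0,0,0],[0,0,-0.001,0,0,0,0],[0,0,-0.001,0,0,0,0],[0,0,-0.002,0,0,0,0],[0,0,-0.02,0,0,0,0],[0,0,-0.05,0,0,0,0],[0,0,-0.09,0,0,0,0],[0,0,-0.13,0,0,0,0],[0,0,-0.17,0,0,0,0],[-0.06,0,-0.19,0,0,0,100],[-0.1,0,-0.19,0,0,0,255],[-0.14,0,-0.19,0,0,0,255],[-0.18,0,-0.19,0,0,0,255],[-0.18,0,-0.19,0,0,0,255],[-0.18,0,-0.19,0,0,0,255],[-0.18,0,-0.19,0,0,0,255],[-0.18,0,-0.19,0,0,0,255],[-0.18,0,-0.19,0,0,0,255],[-0.18,0,-0.19,0,0,0,255],[-0.18,0,-0.19,0,0,0,255]]'
python3 - <<'E'
from h import *
a=crop("scene",205,205,150,150,4)
t=crop("top",215,275,50,150,4)
cv2.imwrite("pics/c6.png",np.hstack([a,t]))
st=robot.read_state();print(st['tcp_pos'],st['q'],R.from_quat(st['tool_rot'],scalar_first=True).as_matrix().round(3))
E
```

```text
clock: 10.95
tcp_pos: [402.4, 37.2, 290.6]
tool_rot: [-0.0, 0.763, 0.646, -0.0]
wrist_force: [0.8, 0.6, 1.8]
grip_width: 0.4
grasp_force: 0.0
[402.31702009  36.92126826 290.66457649] [ 9.14549138e-02  3.03059847e-02 -2.62018890e-01  1.27879528e+00
  7.60671495e-05  1.82778829e+00] [[ 0.165  0.986 -0.   ]
 [ 0.986 -0.165  0.   ]
 [-0.    -0.    -1.   ]]
```

View pics/c6.png

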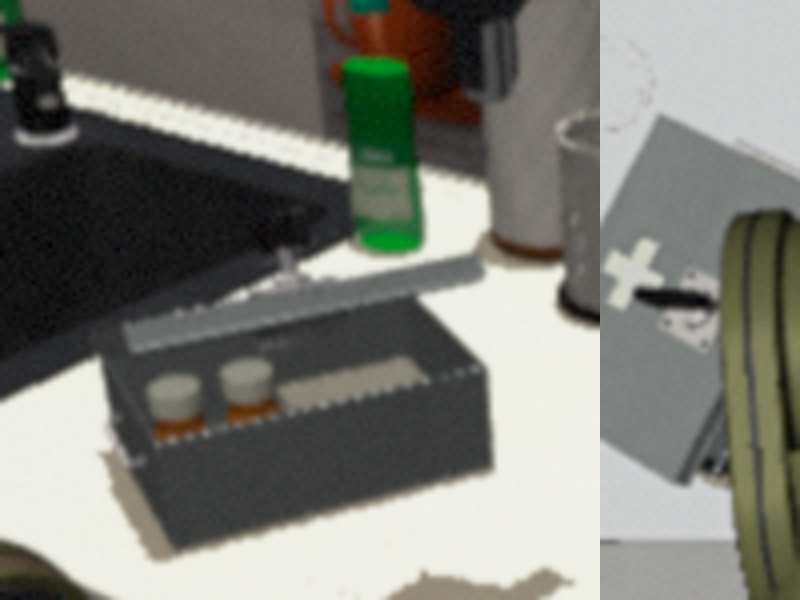

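The crop shows the lid ajar and clearly tilted, the key still in the lock with its bar at about (670,297), and the gripper clear of it. Next I bring the closed fingers in front of the lid's near half.

```bash
python3 -m inch '[[0.121,-0.09,0,0,0,0.094,255],[0.121,-0.09,0,0,0,0.094,255],[0.121,-0.09,0,0,0,0.094,255],[0.121,-0.09,0,0,0,0.094,255],[0.121,-0.09,0.04,0,0,0.094,255],[0.121,-0.09,0.08,0,0,0.094,255],[0.121,-0.09,0.12,0,0,0.094,255],[0.121,-0.09,0.16,0,0,0.094,255],[0.121,-0.09,0.176,0,0,0.094,255],[0.121,-0.09,0.176,0,0,0.094,255],[0.121,-0.09,0.176,0,0,0.094,255]]'
python3 - <<'E'
from h import *
cv2.imwrite("pics/c7.png",np.hstack([crop("scene",195,215,120,130,4)]))
st=robot.read_state();p=st['tcp_pos'];print(R.from_quat(st['tool_rot'],scalar_first=True).as_matrix().round(3))
n=np.array([.446,.895]);H=np.array([415.4,336.8]);print("rf",(H-p[:2])@n,"side",(p[:2]-H)@[-.894,.447])
E
```

```text
clock: 11.97
tcp_pos: [332.9, 170.4, 114.5]
tool_rot: [-0.0, 0.85, 0.527, -0.001]
wrist_force: [-0.7, 0.1, 0.2]
grip_width: 0.2
grasp_force: 0.0
[[ 0.446  0.895  0.001]
 [ 0.895 -0.446  0.   ]
 [ 0.001  0.    -1.   ]]
rf 184.55469255618547 side -1.5393241578721364
```

View pics/c7.png

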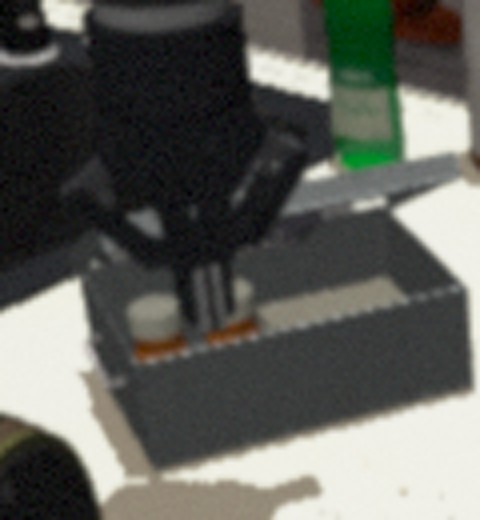

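```bash
python3 -m inch '[[0.015,0,0,0,0,0,255],[0.03,0,0,0,0,0,255],[0.036,0,-0.002,0,0,0,255],[0.042,0,-0.006,0,0,0,255],[0.048,0,-0.014,0,0,0,255],[0.054,0,-0.022,0,0,0,255],[0.06,0,-0.029,0,0,0,255],[0.067,0,-0.037,0,0,0,255],[0.074,0,-0.044,0,0,0,255],[0.081,0,-0.05,0,0,0,255],[0.089,0,-0.056,0,0,0,255],[0.097,0,-0.061,0,0,0,255],[0.105,0,-0.066,0,0,0,255],[0.113,0,-0.07,0,0,0,255],[0.121,0,-0.073,0,0,0,255],[0.128,0,-0.076,0,0,0,255],[0.128,0,-0.076,0,0,0,255]]'
python3 -m inch '[[0.007,0,-0.002,0,0,0,255],[0.014,0,-0.004,0,0,0,255],[0.021,0,-0.005,0,0,0,255],[0.027,0,-0.006,0,0,0,255],[0.033,0,-0.007,0,0,0,255],[0.038,0,-0.007,0,0,0,255],[0.042,0,-0.007,0,0,0,255],[0.042,0,-0.007,0,0,0,255],[0.042,0,-0.007,0,0,0,255]]'
python3 - <<'E'
from h import *
cv2.imwrite("pics/c8.png",np.hstack([crop("scene",195,195,100,130,4),crop("top",215,275,100,130,4)]))
E
```

```text
clock: 13.43
tcp_pos: [392.2, 287.4, 191.5]
tool_rot: [-0.001, 0.85, 0.527, 0.002]
wrist_force: [0.5, 0.8, -0.3]
grip_width: 0.1
grasp_force: 0.0
clock: 14.18
tcp_pos: [409.4, 322.9, 197.6]
tool_rot: [-0.0, 0.85, 0.526, -0.0]
wrist_force: [-0.2, -0.5, 0.1]
grip_width: -0.2
grasp_force: 0.0
```

View pics/c8.png

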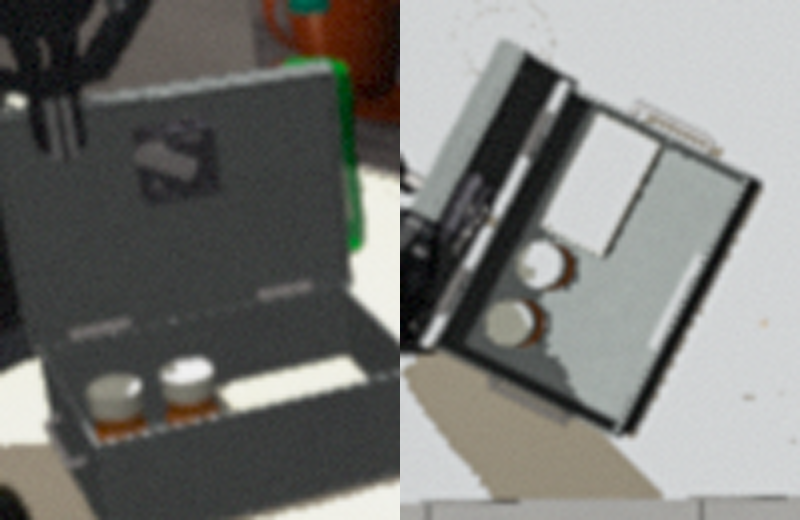

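```bash
python3 - <<'E'
from h import *
n=np.array([.446,.895]);s=np.array([.894,-.447]);h=np.array([478,305.5])
for th in(1.3,1.4,1.5,1.57,1.62,1.66):
    c,si=np.cos(th),np.sin(th); o=[]
    for r,z in((148,-6),(148,10)):
        R_,Z=r*c-z*si,r*si+z*c; P=[*(h-n*R_+s*104),75+Z]; o+=[proj("scene",P)[0].round(1).tolist(),proj("top",P)[0].round(1).tolist()]
    print(th,o)
E
```

```text
1.3 [[234.7, 153.0], [212.1, 229.4], [232.1, 149.5], [206.0, 226.4]]
1.4 [[232.3, 149.8], [206.4, 226.7], [229.8, 147.0], [200.4, 223.7]]
1.5 [[230.0, 147.3], [200.8, 223.9], [227.6, 145.1], [194.8, 221.0]]
1.57 [[228.5, 145.8], [196.9, 222.0], [226.1, 144.1], [191.1, 219.2]]
1.62 [[227.4, 145.0], [194.2, 220.7], [225.1, 143.6], [188.4, 217.9]]
1.66 [[226.5, 144.4], [192.0, 219.6], [224.2, 143.3], [186.4, 216.9]]
```

The lid stands at about 1.57 rad; I nudge it slightly further, then back off.

```bash
python3 -m inch '[[0.003,0,0,0,0,0,255],[0.006,0,0,0,0,0,255],[0.006,0,0,0,0,0,255],[0.006,0,0,0,0,0,255]]'
python3 -m inch '[[-0.005,0,0,0,0,0,255],[-0.02,0,0,0,0,0,255],[-0.05,0,0,0,0,0,255],[-0.09,0,-0.02,0,0,0,255],[-0.13,0,-0.06,0,0,0,255],[-0.17,0,-0.1,0,0,0,255],[-0.2,0,-0.12,0,0,0,255],[-0.2,0.04,-0.12,0,0,0,255],[-0.2,0.08,-0.12,0,0,0,255],[-0.2,0.08,-0.12,0,0,0,255],[-0.2,0.08,-0.12,0,0,0,255],[-0.2,0.08,-0.12,0,0,0,255],[-0.2,0.08,-0.12,0,0,0,255],[-0.2,0.08,-0.12,0,0,0,255]]'
python3 - <<'E'
from h import *
s=robot.get_image("scene")[:,:,::-1];
W=np.hstack([cv2.resize(s[120:320,130:440],None,fx=1.6,fy=1.6),cv2.resize(crop("top",215,275,75,80,4),(300,320))]);cv2.imwrite("pics/c9.png",W)
E
```

```text
clock: 14.62
tcp_pos: [412.2, 328.3, 197.9]
tool_rot: [-0.0, 0.85, 0.526, 0.0]
wrist_force: [0.1, -0.1, 0.2]
grip_width: 0.2
grasp_force: 0.0
clock: 15.78
tcp_pos: [393.2, 113.9, 317.4]
tool_rot: [-0.0, 0.85, 0.527, -0.001]
wrist_force: [-0.4, 0.2, 0.1]
grip_width: -0.1
grasp_force: 0.0
```

View pics/c9.png

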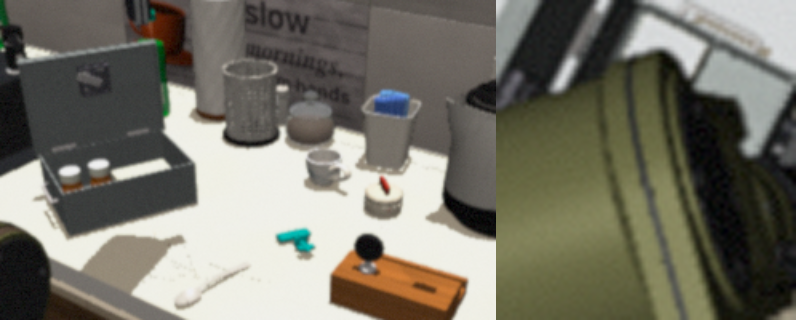

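The lid stands upright with the key's nose and wings visible in the lock at about (93,78). The round key is still in the block and the bystanders are where they were.

```bash
python3 -c "
from rig import robot
print(robot.job_done())"
```

```text
the job is handed in; nothing more can be done
None
```

I unlocked the medicine box with the bar key; the lid is pushed upright and stays open by itself, the key is still in the lock, and the round key and everything else were left alone. The job is handed in at about 16 s on the robot's clock, and no verdict was shown.

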